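# Load a paint pot into the spring-jaw pot holder

## Robot

A 6-joint arm with a two-finger parallel gripper is mounted at the origin on a cart in front of the work surface, level with it; the furniture and walls round the work are solid. World frame = base frame: x ahead of the robot, y to its left, z up, the work surface at z = 0. Lengths are in mm, angles in rad, forces in N, time in s.
With the tool pointing down it reaches from about 350 to 975 mm from the base axis. Payload 7.1 kg.
Tool frame: the origin (TCP) lies midway between the tips of the shut fingers; the grasp point (between the pads) lies pinch_z behind it (pinch_z is the distance from the TCP to the grasp point, in mm); z points along the fingers, y is the line along which they close (so a half turn about z gives the same grasp; the last joint's range is limited). The gripper opens to 88 mm and grips with 3 to 60 N. Pads are 20 mm wide; open, the fingers measure 115 mm over their backs; the gripper's body (75 mm by 178 mm) begins 61 mm behind the grasp point.
Start: joints at [-1.234, 0.423, 1.63, -0, 1.089, -0.019], TCP at [217.729, -585.832, 222.675] pointing down, gripper open.
Joint ranges: [-3, 3], [-0.9, 2.11], [0.09, 2.58], [-1.31, 4.45], [0.11, 2.69], [-2.54, 2.54]. Speed limits (rad/s): [2.39, 2.39, 3.01, 3.14, 3.14, 3.14].

## Interface

Orientations are given as a rotation vector (axis times angle).
In Python, from workcell import get_obs, get_image, close_job, pinch_z gives the robot as it stands.
- The arm moves only by the tool jog_arm, never from a script. Its argument "commands" is a list of rows, each a list of 3 entries, a list of its own where there are three numbers: the gripper command: -1 is shut, 1 is fully open, values between are in proportion, then the shift along the tool's x, y, z as a fraction of full scale, then the turn, a rotation vector about the tool's x, y, z as a fraction of full scale. In form: [[gripper, [tx, ty, tz], [rx, ry, rz]], ...]. A call has 1 to 10 rows; each row shifts and turns the commanded pose from where the row before left it, along the tool's axes as they then stand; what a row does not reach is not made up. Full scale, the value 1, is 0.1 m for a shift and 45 degrees for a turn. A row lasts 1/10 s, in which the tool goes at most 50 mm and 8.59 degrees, less where a joint would pass 70% of its speed; a pose out of reach is approached as far as the arm can. A call with a number of a shift or a turn outside -1 to 1 is refused whole. A call with a gripper value outside its range is refused whole. The fingers move at their own pace and stop on an object; the grip force is fixed at half the most. Time passes only in rows, so rows that do not move let the fingers close. It gives the time, the measured TCP pose, the force, the opening and the grip force at its end, in the units of the state.
- get_obs(): the state, without advancing time (a new reading comes with each control period).
- get_image(name): name is "scene" or "top"; returns a dict with "image" (480x640x3 uint8, blue, green, red), "z_map" (480x640 float32, mm along the optical axis (not along the pixel's ray), 0 where there is no reading), "intrinsics" (3x3 intrinsics, pixels), "k1" (the pictures are not rectified: a ray, as slopes to the right and down, at radius r is drawn at 1 + k1 r^2 times it, then the intrinsics apply), "eye" and "orientation" of the camera in the world. Camera axes: x right, y down, z forward; pixel columns grow to the right and rows downward; lengths in mm; the calibration is good to about 2 mm. A picture is of the moment at which its call begins.
- close_job(): hands the job in; it is judged then, once.
The state is a dict: "t": time; "qpos": joint angles; "qvel": joint speeds; "joint_torque": joint torques, N m; "ee_pos": TCP position; "orientation": TCP orientation; "ft_force": force on the tool from outside, world axes, zero at the start; "moment": the same for the moment, N m; "width": finger opening in mm; "grasp_force": force on a finger pad.
Only numpy, scipy, OpenCV 4.12 (cv2) and the standard library are available. Lean on these libraries where they do the work, as an engineer would, in place of code of your own. Each camera call takes 0.05 s, during which the arm holds its last target. There are 200 camera calls.

## Task

Load the paint pot that stands on the holder's tray into its spring jaw, using fingertips only: push the jaw's upright thumb plate back past the catch and let go, so that the jaw comes back a little and stays hooked half open; then slide the pot along its channel, in between the jaws, as far as the side stop; then press the catch pedal so that the jaw springs shut on the pot, and move away. Do not pinch or lift the pot or pinch the thumb plate, keep the pot upright, and leave the small pot, the dropper bottle and the figure round the holder where they are.

Things in the scene. Friction and masses are not known exactly. Their poses are not given: they have to be found in the camera images.
- holder: No-spill pot holder fixed to the desk: L-shaped wooden base 25 mm high with an 8 mm aluminium plate and black jaws. Origin: underside of the base, on the slide axis. Its axes (holder x, y, z; lengths in mm): z up, x the way the sprung jaw is pushed open (away from the robot, 0 to 0.55 rad to the left), y left. Plate x -78..112, y -36..36; tray on the right, same level, x -58..4, y -114..-36.
- channel (a point): Centre line of the pot's channel at the tray's open right end, level with the plate's top (33 above the desk); holder x -27, y -110. The channel runs from here along holder +y to the jaws, between two rims 5 mm high and 48 mm apart (holder x -51 and -3).
- fixed_jaw (a point): Centre of the top of the fixed black jaw block, 55 above the desk. The block spans holder x -66..-50, y -17..17.
- side_stop (a point): Top of the steel side stop plate, middle of the face that the pot meets: holder x -27, y 17.7, 14 above the plate. A pot pushed along the channel up to it has its axis on the slide axis (holder y = 0).
- jaw (a joint): Travel of the sprung jaw along holder +x, m. 0 = rest (gap 18 mm, too narrow for the pot), end stop 0.044. The spring returns it with 5 N at 0 to 9.5 N at 0.044. Its bar has a ramped tooth that lifts the catch's stop pin from 0.008 on. Let go beyond 0.032 it returns and hangs on the pin at 0.029 to 0.030 (half open, gap 48 mm); let go earlier it springs back. Shut on the pot: about 0.013.
- thumb_plate (a point): On the front face (towards holder -x) of the jaw's upright black thumb plate, on its middle line, 73 above the desk; moves with the jaw; at rest at holder x -14, y 0. The plate is 36 wide (y), 6 thick, top edge 84 above the desk. Its front face is free to be pushed towards holder +x over the top of the fixed jaw, that is between 55 and 84 above the desk.
- catch (a joint): Angle of the catch rocker, rad, hinged about an axis along holder x. 0 = stop pin down (at rest, sprung); it grows as the pedal is pressed; range 0 to 0.4. With the jaw hanging on the pin, the jaw comes free at about 0.15 to 0.25. With the jaw shut on the pot it rests at about 0.08. Its two bearing cheeks span holder x 35..59, y -30..-18, top 59 above the desk.
- pedal (a point): Centre of the top of the catch's black ribbed pedal, 28 (x) by 24 (y) mm, at rest 61 above the desk, holder x 47, y -64, right of the slide bar; its hinge lies 40 mm to holder +y of it. Pressed down 6 to 10 mm, with 2 to 6 N, it frees the jaw; travel 14 mm, free air below. Behind it stands the spring housing, x 80..110, y -21..21, top 59.
- pocket (a point): Point on the plate where the pot's axis stands when the pot is gripped: midway along the jaws, 17.5 mm from the fixed jaw's face, level with the plate's top (33 mm above the desk).
- pot: Paint pot with domed lid snapped shut, 46 mm tall, the tallest of the pots, standing on the tray in the channel; about 34 g. Origin: underside, 2 mm from its axis. Round body of 34.4 mm diameter up to 35 mm height, lid 36 mm across with a small lip that sticks out to 23 mm from the axis at 36 mm height.
- pot_axis (a point): Centre of the pot's underside, on the axis of its round body.
- small_pot: Bystander: squat paint pot, 38 mm tall, 36 mm across, on the desk right of the holder. Origin: underside. To be left alone.
- dropper: Bystander: dropper bottle, 25 mm across, 74 mm tall, on the desk left of the holder's front end. Origin: underside. To be left alone.
- figure: Bystander: small game figure lying on its back on the desk right of the holder, 39 x 22 x 12 mm. Origin: underside. To be left alone.
Things that resemble listed ones, but are neither listed nor needed, are in the scene too. Leave any purple or red look-alike of the pot alone.

How it is judged:
By the outcome, as a careful person would: the job done as asked, in the order asked, and still so for the second after the job is handed in, with the robot touching nothing.
It also fails if it takes over 67 s, if anything falls off the work surface, if the arm or the gripper's body presses on something with over 40 N, if the wrist force passes 120 N, or if a joint passes its speed limit or range.

## Working session

There is one attempt and no reset: what is moved stays moved. The work goes in short steps, Python scripts to look and compute and a tool call to move; the robot and the scene stay as the last step left them, time stands still between calls to the robot, and variables do not carry over. Pictures are saved under pics/ and viewed, at most 10 in all, crops included, and the job is handed in when it is done.

Besides the shell and the picture viewer there is one more tool, called after "Emit:" by a JSON object that holds its "method" and its "body", one argument or row to a line. jog_arm: Moves the arm, as the interface text tells. Its arguments: {"type":"object","properties":{"commands":{"type":"array","items":{"type":"array"}}},"required":["commands"]}

```bash
mkdir -p pics
cat > h.py <<'E'
import numpy as np, cv2
from scipy.spatial.transform import Rotation as R
from workcell import get_obs,get_image,close_job,pinch_z
def rot(o):
    o=np.array(o,float); 
    return o if o.shape==(3,3) else (R.from_rotvec(o).as_matrix() if o.size==3 else R.from_quat(o).as_matrix())
def cloud(im):
    K=np.array(im["intrinsics"]);z=im["z_map"];h,w=z.shape
    u,v=np.meshgrid(np.arange(w),np.arange(h))
    p=cv2.undistortPoints(np.stack([u,v],-1).reshape(-1,1,2).astype(np.float64),K,np.array([im["k1"],0,0,0.])).reshape(h,w,2)
    c=np.dstack([p[...,0]*z,p[...,1]*z,z])
    return c@rot(im["orientation"]).T+np.array(im["eye"]), z>0
E
python3 - <<'E'
from h import *
print(get_obs(),pinch_z)
for n in("scene","top"):
    im=get_image(n);cv2.imwrite(f"pics/{n}0.png",im["image"]);print(n,im["eye"],im["orientation"],im["intrinsics"],im["k1"])
    np.savez(f"{n}0.npz",**{k:np.array(v) for k,v in im.items()})
E
```

```text
{'t': 0.0, 'qpos': array([-1.23399439e+00,  4.23838297e-01,  1.63068685e+00, -1.31067859e-05,
        1.08859708e+00, -1.89813519e-02]), 'qvel': array([-0.00039165, -0.00069221,  0.00016638, -0.00056892, -0.00075751,
       -0.00019012]), 'joint_torque': array([ 6.12233471e-04, -5.44623721e+01, -2.73665231e+01,  6.44424534e-02,
        2.26803508e-02, -1.21954617e-04]), 'ee_pos': array([ 217.5506207 , -585.32148807,  221.90452617]), 'orientation': array([-3.09052869e+00, -5.55662641e-01,  3.98012778e-04]), 'ft_force': array([ 0.62138193,  0.83726935, -0.60570954]), 'moment': array([0.03212933, 0.02766695, 0.00323264]), 'grasp_force': 0.0, 'width': 87.84104179022941} 18.700000000000003
scene [ 509.84431858 -908.08112836  502.30522546] [-1.97599316  0.11180398 -0.07929185] [[540.78711902   0.         324.44064765]
 [  0.         540.78711902 242.25585777]
 [  0.           0.           1.        ]] -0.07853088394295504
top [ 405.42401859   74.31002028 1112.80757764] [-1.98089474  2.24439935 -0.23610902] [[532.18368053   0.         317.32709296]
 [  0.         532.18368053 236.9366964 ]
 [  0.           0.           1.        ]] -0.019478025941377076
```

View pics/scene0.png

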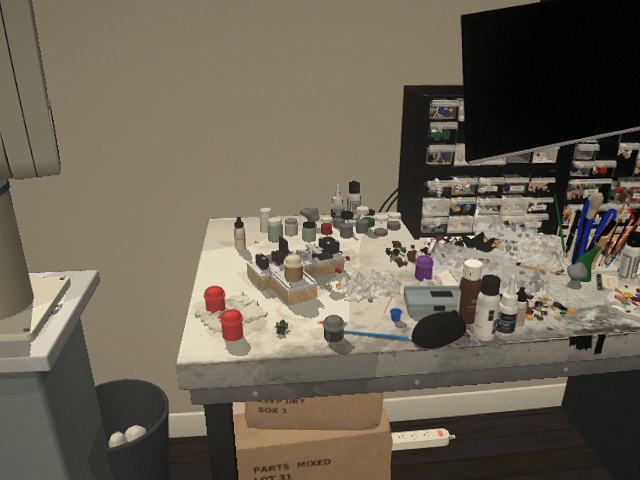

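View pics/top0.png

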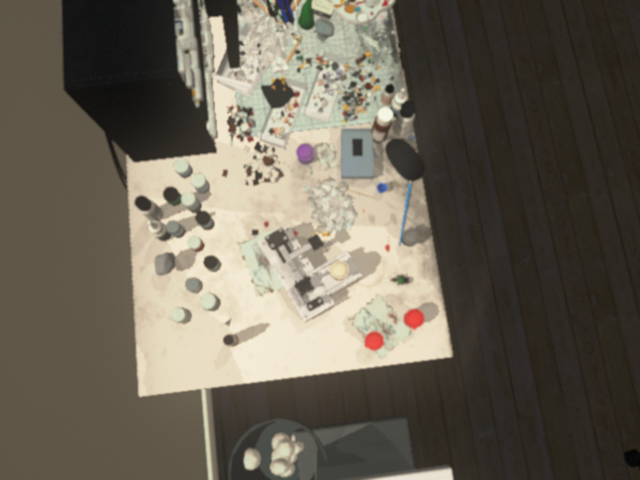

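The pot is the beige-lidded one on the tray, at scene (293,265) and top (339,269). The look-alikes are red at scene (214,298) and (232,324), purple at (424,265), and the grey small pot at (333,328). I'll check it in a close crop and fit the holder pose with a height model.

```bash
cat > fit.py <<'E'
from h import *
from scipy.optimize import minimize
# boxes x0,x1,y0,y1,ztop in holder frame
B=[(-78,112,-36,36,33),(-58,4,-114,-36,33),(-66,-50,-17,17,55),(-14,-8,-18,18,84),(33,61,-76,-52,61),(80,110,-21,21,59),(35,59,-30,-18,59)]
def model(x,y,j=0):
    h=np.zeros_like(x)
    for i,(a,b,c,d,z) in enumerate(B):
        s=j if i==3 else 0
        h=np.where((x>a+s)&(x<b+s)&(y>c)&(y<d),np.maximum(h,z),h)
    return h
def fit(P,x0,j=0):
    def loss(q):
        c,s=np.cos(q[2]),np.sin(q[2]);dx,dy=P[:,0]-q[0],P[:,1]-q[1]
        x,y=c*dx+s*dy,-s*dx+c*dy
        return np.mean(np.minimum(abs(P[:,2]-q[3]-model(x,y,j)),15))
    best=None
    for th in np.arange(0,.6,.06):
      for k in range(6):
        o=np.random.default_rng(k).normal(0,12,2)*(k>0)
        r=minimize(loss,[x0[0]+o[0],x0[1]+o[1],th,0],method="Nelder-Mead",options=dict(initial_simplex=[[x0[0]+o[0]+a,x0[1]+o[1]+b,th+c,d] for a,b,c,d in[(0,0,0,0),(15,0,0,0),(0,15,0,0),(0,0,.1,0),(0,0,0,3)]]))
        if best is None or r.fun<best.fun: best=r
    return best
E
python3 - <<'E'
from fit import *
L=lambda n:dict(np.load(n+"0.npz"))
t=L("top");C,ok=cloud(t);s=L("scene");S,oks=cloud(s)
print("pot top",C[269,339],S[258,293],"plate",C[285,300])
for n,Q,o in(("top",C,ok),("scene",S,oks)):
    c0=C[275,305][:2]
    m=o&(np.hypot(Q[...,0]-c0[0],Q[...,1]-c0[1])<150)&(Q[...,2]<130)&(Q[...,2]>-15)
    P=Q[m];print(n,len(P))
    r=fit(P,C[275,305][:2]);print(r.x,r.fun)
    # pot lid
    c=C[269,339] ;k=m&(np.hypot(Q[...,0]-c[0],Q[...,1]-c[1])<28)&(Q[...,2]>62)
    print("lid",Q[k].mean(0),np.median(Q[k],0),Q[k].min(0),Q[k].max(0))
a=cv2.resize(t["image"][215:335,220:420],None,fx=4,fy=4,interpolation=cv2.INTER_CUBIC)
b=cv2.resize(s["image"][220:350,200:350],None,fx=4,fy=4,interpolation=cv2.INTER_CUBIC)
cv2.imwrite("pics/c1.png",a);cv2.imwrite("pics/c2.png",b)
E
```

```text
pot top [554.97417004  12.82836711  77.38694529] [558.4527448   -1.42178928  79.18123771] plate [535.05010356  92.8141068   62.20948406]
top 15902
[ 5.51547125e+02  9.15747657e+01  4.08262401e-01 -4.39912137e-01] 3.6827736322130193
lid [555.48618549  12.18365103  74.83728753] [555.52927505  12.29286705  76.01654978] [537.68213568  -7.97473597  63.4683801 ] [574.80566679  33.65680495  82.97968501]
scene 7951
[ 5.53656709e+02  9.02371299e+01  4.02652027e-01 -1.56725189e+00] 5.891149905422559
lid [558.39860282   1.14896496  72.01491106] [ 5.58170163e+02 -5.07091823e-01  7.27366496e+01] [540.00950866 -11.73703483  62.26047301] [577.63852279  22.62432575  80.00756914]
```

View pics/c1.png

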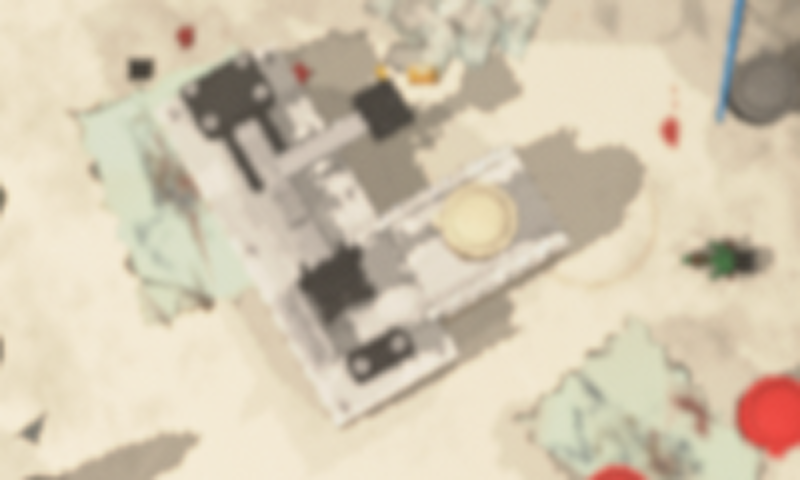

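View pics/c2.png

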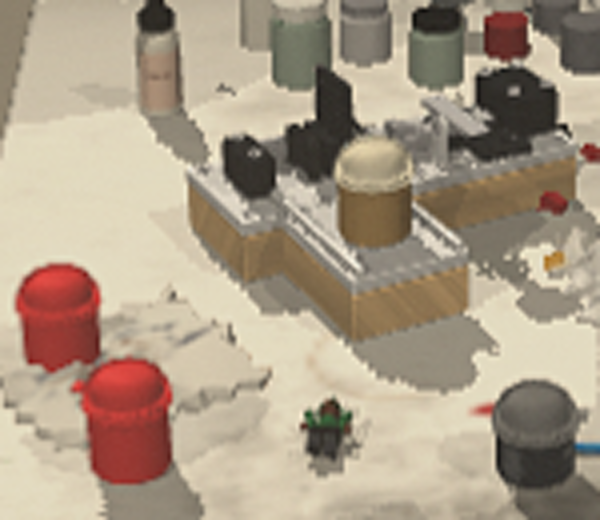

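The crops show the chosen pot: beige domed lid at c1 (478,220), between the tray rims. The thumb plate is at c1 (340,280) and the pedal at (385,108). Both fits agree on a holder pose of about (552.6, 90.9, 0.405 rad).

```bash
cat >> h.py <<'E'
H=np.array([552.6,90.9]);TH=.405
def toH(p):
    c,s=np.cos(TH),np.sin(TH);d=np.array(p)[...,:2]-H
    return np.stack([c*d[...,0]+s*d[...,1],-s*d[...,0]+c*d[...,1],np.array(p)[...,2]],-1)
def toW(h):
    c,s=np.cos(TH),np.sin(TH);h=np.array(h,float)
    return np.array([H[0]+c*h[0]-s*h[1],H[1]+s*h[0]+c*h[1],h[2]])
def rep(*tg):
    o=get_obs();M=R.from_rotvec(o["orientation"]);p=o["ee_pos"]
    W=np.column_stack([[np.cos(TH),np.sin(TH),0],[np.sin(TH),-np.cos(TH),0],[0,0,-1]])
    print("t",o["t"],"H",toH(p).round(1),"f",np.round(o["ft_force"],1),"w",round(o["width"],1),"turn",((M.inv()*R.from_matrix(W)).as_rotvec()/np.radians(45)).round(3))
    for t in tg:
        d=M.inv().apply(toW(t)-p);print(t,"shift/100:",(d/100).round(3));p=toW(t)
E
python3 -c "
from h import *
rep((-55,0,222),(-55,0,65))"
```

```text
t 0.1 H [-574.4 -489.6  222. ] f [-0.7  0.4  0.3] w 87.7 turn [-0.002 -0.    -0.063]
(-55, 0, 222) shift/100: [ 4.947 -5.146  0.007]
(-55, 0, 65) shift/100: [-0.     0.002  1.57 ]
```

Emit:
{"method": "jog_arm", "body": {
  "commands": [
    [-1,[0,0,0],[0,0,-0.063]],
    [-1,[0.26,-0.245,0],[0,0,0]],
    [-1,[0.26,-0.245,0],[0,0,0]],
    [-1,[0.26,-0.245,0],[0,0,0]],
    [-1,[0.26,-0.245,0],[0,0,0]],
    [-1,[0.26,-0.245,0],[0,0,0]],
    [-1,[0.26,-0.245,0],[0,0,0]],
    [-1,[0.26,-0.245,0],[0,0,0]],
    [-1,[0.26,-0.245,0],[0,0,0]],
    [-1,[0.26,-0.245,0],[0,0,0]]
  ]
}}

```text
t: 1.1
ee_pos: [346.0, -289.5, 222.5]
orientation: [-3.077, -0.632, 0.0]
ft_force: [-0.1, -0.3, -0.5]
width: 11.2
grasp_force: 0.0
```

Emit:
{"method": "jog_arm", "body": {
  "commands": [
    [-1,[0.26,-0.245,0],[0,0,0]],
    [-1,[0.26,-0.245,0],[0,0,0]],
    [-1,[0.26,-0.245,0],[0,0,0]],
    [-1,[0.26,-0.245,0],[0,0,0]],
    [-1,[0.26,-0.245,0],[0,0,0]],
    [-1,[0.26,-0.245,0],[0,0,0]],
    [-1,[0.26,-0.245,0],[0,0,0]],
    [-1,[0.26,-0.245,0],[0,0,0]],
    [-1,[0.26,-0.245,0],[0,0,0]],
    [-1,[0,0,0],[0,0,0]]
  ]
}}

```text
t: 2.1
ee_pos: [475.2, 6.9, 222.6]
orientation: [-3.076, -0.638, -0.001]
ft_force: [-0.2, -0.7, -0.4]
width: 0.2
grasp_force: 0.0
```

```bash
python3 -c "
from h import *
rep((-55,0,222),(-55,0,66))"
```

```text
t 2.1 H [-104.2  -46.7  222.6] f [-0.2 -0.7 -0.4] w 0.2 turn [-0.    -0.001  0.005]
(-55, 0, 222) shift/100: [ 0.494 -0.466  0.007]
(-55, 0, 66) shift/100: [-0.002  0.     1.56 ]
```

Emit:
{"method": "jog_arm", "body": {
  "commands": [
    [-1,[0.24,-0.235,0],[0,0,0]],
    [-1,[0.24,-0.235,0],[0,0,0]],
    [-1,[0,0,0.4],[0,0,0]],
    [-1,[0,0,0.4],[0,0,0]],
    [-1,[0,0,0.4],[0,0,0]],
    [-1,[0,0,0.25],[0,0,0]],
    [-1,[0,0,0.1],[0,0,0]],
    [-1,[0,0,0],[0,0,0]],
    [-1,[0,0,0],[0,0,0]]
  ]
}}

```text
t: 3.0
ee_pos: [500.2, 65.9, 68.5]
orientation: [3.077, 0.632, 0.002]
ft_force: [1.3, 0.3, 0.0]
width: 0.3
grasp_force: 0.0
```

Run:
```python
from h import *
rep((-40,0,66))
im=get_image("scene");a=cv2.resize(im["image"][170:330,200:360],None,fx=3.7,fy=3.7,interpolation=cv2.INTER_CUBIC)
cv2.imwrite("pics/s1.png",a)
```

```text
t 3.0 H [-58.1  -2.4  68.5] f [1.3 0.3 0. ] w 0.3 turn [ 0.    -0.001 -0.   ]
(-40, 0, 66) shift/100: [ 0.181 -0.024  0.026]
```

View pics/s1.png

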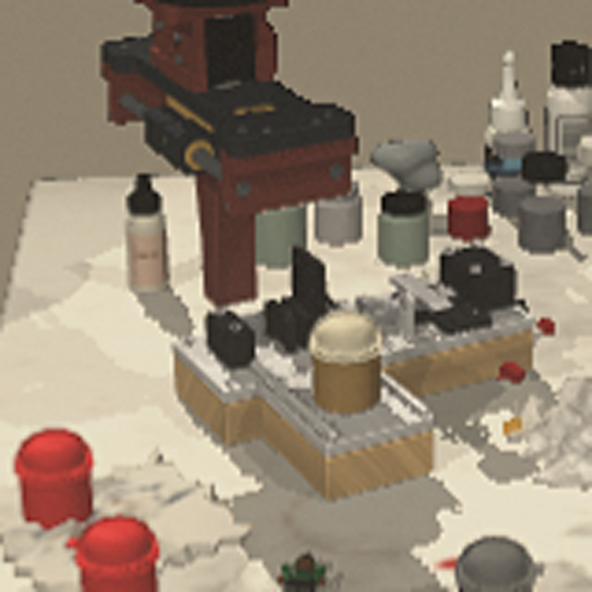

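The fingertips (s1 (230,300)) are above the fixed jaw and in front of the thumb plate (s1 (308,280)), clear of the pot. I'll push slowly now.

Emit:
{"method": "jog_arm", "body": {
  "commands": [
    [-1,[0.1,-0.02,0.02],[0,0,0]],
    [-1,[0.1,0,0],[0,0,0]],
    [-1,[0.08,0,0],[0,0,0]],
    [-1,[0.08,0,0],[0,0,0]],
    [-1,[0,0,0],[0,0,0]]
  ]
}}

```text
t: 3.55
ee_pos: [531.9, 82.3, 65.7]
orientation: [3.077, 0.633, -0.002]
ft_force: [-4.3, -1.5, 3.1]
width: 0.5
grasp_force: 2.4
```

```bash
python3 -c "
from h import *
rep((12,0,66))"
```

```text
t 3.55 H [-22.4   0.3  65.7] f [-4.3 -1.5  3.1] w 0.5 turn [-0.     0.002  0.001]
(12, 0, 66) shift/100: [ 0.344  0.003 -0.003]
```

Emit:
{"method": "jog_arm", "body": {
  "commands": [
    [-1,[0.06,0,0],[0,0,0]],
    [-1,[0.06,0,0],[0,0,0]],
    [-1,[0.06,0,0],[0,0,0]],
    [-1,[0.06,0,0],[0,0,0]],
    [-1,[0.05,0,0],[0,0,0]],
    [-1,[0.04,0,0],[0,0,0]],
    [-1,[0.03,0,0],[0,0,0]],
    [-1,[0,0,0],[0,0,0]],
    [-1,[0,0,0],[0,0,0]]
  ]
}}

```text
t: 4.45
ee_pos: [562.2, 95.7, 65.1]
orientation: [-3.077, -0.632, 0.009]
ft_force: [-7.7, -2.9, 4.7]
width: 0.5
grasp_force: 4.3
```

```bash
python3 -c "
from h import *
rep((12,0,66))"
```

```text
t 4.45 H [10.7  0.7 65.1] f [-7.7 -2.9  4.7] w 0.5 turn [-0.002  0.007  0.001]
(12, 0, 66) shift/100: [ 0.013  0.007 -0.009]
```

Emit:
{"method": "jog_arm", "body": {
  "commands": [
    [-1,[0.03,0,0],[0,0,0]],
    [-1,[0.02,0,0],[0,0,0]],
    [-1,[0,0,0],[0,0,0]],
    [-1,[0,0,0],[0,0,0]]
  ]
}}

```text
t: 4.85
ee_pos: [566.6, 97.6, 65.0]
orientation: [-3.077, -0.633, 0.01]
ft_force: [-7.8, -2.8, 5.5]
width: 0.5
grasp_force: 4.5
```

```bash
python3 -c "
from h import *
rep((12,0,66))
im=get_image('top');C,ok=cloud(im);P=toH(C)
m=ok&(P[...,2]>74)&(abs(P[...,1])<16)&(P[...,0]>0)&(P[...,0]<60)&(P[...,2]<90)
print(P[m].mean(0) if m.any() else 'no',m.sum())"
```

```text
t 4.85 H [15.5  0.7 65. ] f [-7.8 -2.8  5.5] w 0.5 turn [-0.002  0.008  0.001]
(12, 0, 66) shift/100: [-0.035  0.007 -0.009]
no 0
```

Emit:
{"method": "jog_arm", "body": {
  "commands": [
    [-1,[-0.03,0,0],[0,0,0]],
    [-1,[-0.03,0,0],[0,0,0]],
    [-1,[-0.05,0,0],[0,0,0]],
    [-1,[0,0,0],[0,0,0]],
    [-1,[0,0,0],[0,0,0]]
  ]
}}

```text
t: 5.4
ee_pos: [556.6, 93.3, 65.0]
orientation: [-3.077, -0.632, 0.009]
ft_force: [-6.7, -3.0, 4.3]
width: -0.1
grasp_force: 4.0
```

```bash
python3 -c "
from h import *
rep((12,0,66))"
```

```text
t 5.4 H [ 4.6  0.7 65. ] f [-6.7 -3.   4.3] w -0.1 turn [-0.002  0.007  0.001]
(12, 0, 66) shift/100: [ 0.074  0.007 -0.01 ]
```

Emit:
{"method": "jog_arm", "body": {
  "commands": [
    [-1,[-0.02,0,0],[0,0,0]],
    [-1,[0,0,0],[0,0,0]],
    [-1,[0,0,0],[0,0,0]]
  ]
}}

```text
t: 5.7
ee_pos: [556.3, 93.0, 65.1]
orientation: [-3.077, -0.632, 0.004]
ft_force: [-5.3, -0.7, -1.3]
width: 0.1
grasp_force: 2.5
```

```bash
python3 -c "
from h import *
rep((12,0,66))"
```

```text
t 5.7 H [ 4.2  0.5 65.1] f [-5.3 -0.7 -1.3] w 0.1 turn [-0.001  0.003  0.   ]
(12, 0, 66) shift/100: [ 0.077  0.005 -0.009]
```

Emit:
{"method": "jog_arm", "body": {
  "commands": [
    [-1,[-0.03,0,0],[0,0,0]],
    [-1,[-0.03,0,0],[0,0,0]],
    [-1,[0,0,0],[0,0,0]],
    [-1,[0,0,0],[0,0,0]]
  ]
}}

```text
t: 6.1
ee_pos: [552.7, 90.9, 66.0]
orientation: [3.077, 0.632, 0.002]
ft_force: [0.9, -0.2, 0.4]
width: 1.0
grasp_force: 0.0
```

```bash
python3 -c "
from h import *
rep((12,0,66))"
```

```text
t 6.1 H [ 0.1 -0.1 66. ] f [ 0.9 -0.2  0.4] w 1.0 turn [ 0.    -0.002  0.   ]
(12, 0, 66) shift/100: [ 0.119 -0.001  0.001]
```

Emit:
{"method": "jog_arm", "body": {
  "commands": [
    [-1,[-0.1,0,0],[0,0,0]],
    [-1,[-0.1,0,-0.1],[0,0,0]],
    [-1,[-0.07,0,-0.4],[0,0,0]],
    [-1,[0,0,-0.4],[0,0,0]],
    [-1,[0,0.3,-0.3],[0,0,0]],
    [-1,[0,0.4,0],[0,0,0]],
    [-1,[0,0.4,0],[0.13,0,0]],
    [-1,[0,0.4,0],[0.13,0,0]],
    [-1,[0,0,0],[0.13,0,0]],
    [-1,[0,0,0],[0,0,0]]
  ]
}}

```text
t: 7.1
ee_pos: [586.2, -60.6, 181.2]
orientation: [-2.782, -0.564, 0.088]
ft_force: [-0.3, -0.5, -1.0]
width: 0.5
grasp_force: 0.0
```

Run:
```python
from h import *
rep((-27,-140,60),(-27,-128,42))
t=get_image("top");C,ok=cloud(t);P=toH(C)
for n,(r,c) in dict(fig=(280,401),small=(237,414),red=(318,413),red2=(341,374)).items(): print(n,P[r,c].round(0))
m=ok&(P[...,2]>72)&(abs(P[...,1])<16)&(P[...,0]>-20)&(P[...,0]<40)&(P[...,2]<95)
print("thumb",P[m].mean(0) if m.any() else 0,m.sum())
m=ok&(P[...,2]>66)&(abs(P[...,1]+73)<26)&(abs(P[...,0]+27)<26)&(P[...,2]<90)
print("lid",P[m].mean(0) if m.any() else 0,m.sum(),P[m].min(0),P[m].max(0))
a=cv2.resize(t["image"][215:335,220:420],None,fx=4,fy=4,interpolation=cv2.INTER_CUBIC)
cv2.imwrite("pics/t2.png",a)
```

```text
t 7.1 H [ -28.8 -152.4  181.2] f [-0.3 -0.5 -1. ] w 0.5 turn [-0.392 -0.    -0.006]
(-27, -140, 60) shift/100: [0.018 0.249 1.192]
(-27, -128, 42) shift/100: [-0.    -0.06   0.208]
fig [-106. -181.    5.]
small [ -45. -245.   39.]
red [-184. -153.   45.]
red2 [-183.  -63.   44.]
thumb [16.51150317  0.63142592 81.33943207] 64
lid [-28.24208753 -73.31491182  75.22965459] 293 [-46.22859934 -92.80527519  66.03546504] [ -8.50236169 -54.28893889  82.79430368]
```

View pics/t2.png

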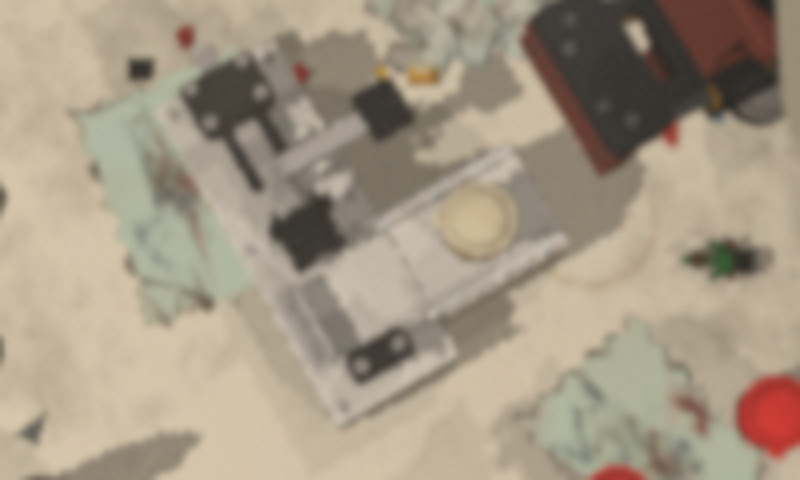

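The jaw is hooked half open, with the thumb plate at t2 (310,235), and the pot is untouched at (478,220). Next I'll bring the tilted tip down behind the pot.

Emit:
{"method": "jog_arm", "body": {
  "commands": [
    [-1,[0.018,0.046,0.277],[0,0,0]],
    [-1,[0,0.046,0.277],[0,0,0]],
    [-1,[0,0.046,0.277],[0,0,0]],
    [-1,[0,0.046,0.277],[0,0,0]],
    [-1,[0,0.023,0.139],[0,0,0]],
    [-1,[0,0.023,0.119],[0,0,0]],
    [-1,[0,0,0],[0,0,0]],
    [-1,[0,0,0],[0,0,0]]
  ]
}}

```text
t: 7.95
ee_pos: [580.8, -39.0, 45.3]
orientation: [-2.783, -0.573, 0.087]
ft_force: [0.8, 0.2, -0.1]
width: 0.7
grasp_force: 0.0
```

```bash
python3 -c "
from h import *
rep((-27,-120,42),(-27,-34,42))"
```

```text
t 7.95 H [ -25.2 -130.5   45.3] f [ 0.8  0.2 -0.1] w 0.7 turn [-0.389 -0.001  0.001]
(-27, -120, 42) shift/100: [-0.018 -0.09   0.063]
(-27, -34, 42) shift/100: [ 0.001 -0.82   0.259]
```

Emit:
{"method": "jog_arm", "body": {
  "commands": [
    [-1,[-0.02,-0.09,0.063],[0,0,0]],
    [-1,[0,-0.076,0.024],[0,0,0]],
    [-1,[0,-0.038,0.012],[0,0,0]],
    [-1,[0,-0.038,0.012],[0,0,0]],
    [-1,[0,-0.038,0.012],[0,0,0]],
    [-1,[0,-0.038,0.012],[0,0,0]],
    [-1,[0,-0.038,0.012],[0,0,0]],
    [-1,[0,0,0],[0,0,0]],
    [-1,[0,0,0],[0,0,0]]
  ]
}}

```text
t: 8.85
ee_pos: [563.3, -4.5, 41.1]
orientation: [-2.782, -0.572, 0.088]
ft_force: [-0.6, -0.3, -1.0]
width: 0.7
grasp_force: 0.0
```

```bash
cat >> h.py <<'E'
def lid():
    t=get_image("scene");C,ok=cloud(t);P=toH(C)
    m=ok&(P[...,2]>62)&(P[...,1]>-110)&(P[...,1]<25)&(abs(P[...,0]+27)<24)&(P[...,2]<90)
    hsv=cv2.cvtColor(t["image"],cv2.COLOR_BGR2HSV);m&=(hsv[...,2]>110)&(hsv[...,0]>12)&(hsv[...,0]<35)
    print("lid",P[m].mean(0).round(1),m.sum(),P[m].min(0).round(1),P[m].max(0).round(1))
    return t
E
python3 - <<'E'
from h import *
rep((-27.5,-34,43))
t=lid()
a=cv2.resize(t["image"][190:310,220:380],None,fx=4,fy=4,interpolation=cv2.INTER_CUBIC)
cv2.imwrite("pics/s3.png",a)
E
```

```text
t 8.85 H [-27.8 -91.9  41.1] f [-0.6 -0.3 -1. ] w 0.7 turn [-0.39   0.     0.001]
(-27.5, -34, 43) shift/100: [ 0.003 -0.558  0.157]
lid [-37.1 -72.7  71.9] 118 [-45.1 -85.5  62.4] [-24.9 -53.8  79.8]
```

View pics/s3.png

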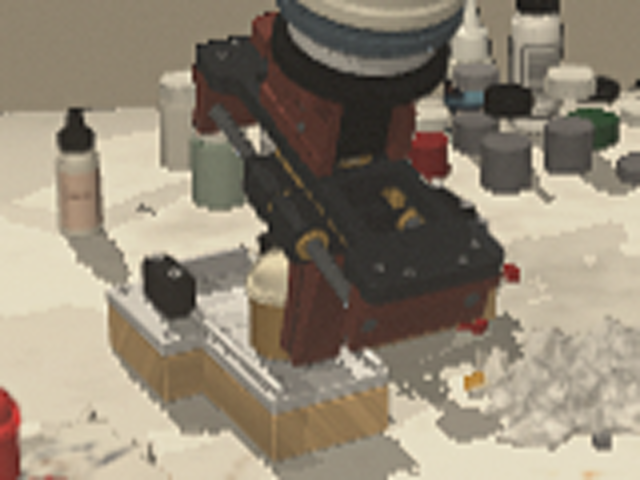

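The pot is upright at s3 (268,310), touching or nearly touching the fingertip. I'll keep sliding it.

Emit:
{"method": "jog_arm", "body": {
  "commands": [
    [-1,[0,-0.038,0.005],[0,0,0]],
    [-1,[0,-0.038,0.009],[0,0,0]],
    [-1,[0,-0.038,0.012],[0,0,0]],
    [-1,[0,-0.038,0.012],[0,0,0]],
    [-1,[0,-0.038,0.012],[0,0,0]],
    [-1,[0,0,0],[0,0,0]],
    [-1,[0,0,0],[0,0,0]]
  ]
}}

```text
t: 9.6
ee_pos: [555.6, 13.6, 42.1]
orientation: [-2.782, -0.572, 0.088]
ft_force: [-0.2, 0.6, -0.1]
width: 0.3
grasp_force: 0.0
```

```bash
python3 -c "
from h import *
rep((-27.5,-34,43))
lid()"
```

```text
t 9.6 H [-27.7 -72.3  42.1] f [-0.2  0.6 -0.1] w 0.3 turn [-0.39   0.     0.001]
(-27.5, -34, 43) shift/100: [ 0.002 -0.367  0.107]
lid [-37.2 -53.6  72.4] 117 [-45.5 -76.3  62.8] [-25.5 -35.4  86.6]
```

Emit:
{"method": "jog_arm", "body": {
  "commands": [
    [-1,[0,-0.038,0.012],[0,0,0]],
    [-1,[0,-0.038,0.012],[0,0,0]],
    [-1,[0,-0.038,0.012],[0,0,0]],
    [-1,[0,-0.038,0.012],[0,0,0]],
    [-1,[0,-0.038,0.012],[0,0,0]],
    [-1,[0,-0.038,0.012],[0,0,0]],
    [-1,[0,-0.038,0.012],[0,0,0]],
    [-1,[0,-0.038,0.012],[0,0,0]],
    [-1,[0,-0.038,0.012],[0,0,0]],
    [-1,[0,0,0],[0,0,0]]
  ]
}}

```text
t: 10.65
ee_pos: [541.1, 46.9, 42.1]
orientation: [-2.782, -0.572, 0.089]
ft_force: [0.2, -0.8, -0.6]
width: 0.4
grasp_force: 0.0
```

```bash
python3 -c "
from h import *
rep((-27.5,-17.5,43))
lid()"
```

```text
t 10.65 H [-27.9 -36.   42.1] f [ 0.2 -0.8 -0.6] w 0.4 turn [-0.39   0.001  0.001]
(-27.5, -17.5, 43) shift/100: [ 0.004 -0.179  0.047]
lid [-37.5 -17.5  72.2] 103 [-46.4 -29.4  62.5] [-23.3  -1.5  79.5]
```

Emit:
{"method": "jog_arm", "body": {
  "commands": [
    [-1,[0,-0.038,0.012],[0,0,0]],
    [-1,[0,-0.038,0.012],[0,0,0]],
    [-1,[0,-0.028,0.009],[0,0,0]],
    [-1,[0,-0.028,0.009],[0,0,0]],
    [-1,[0,-0.019,0.006],[0,0,0]],
    [-1,[0,-0.01,0.003],[0,0,0]],
    [-1,[0,0,0],[0,0,0]],
    [-1,[0,0,0],[0,0,0]]
  ]
}}

```text
t: 11.5
ee_pos: [537.8, 60.0, 42.6]
orientation: [-2.787, -0.573, 0.08]
ft_force: [5.2, -9.9, 2.0]
width: 0.6
grasp_force: 5.7
```

```bash
python3 -c "
from h import *
rep((-27.5,-17.5,43))
lid()"
```

```text
t 11.5 H [-25.8 -22.6  42.6] f [ 5.2 -9.9  2. ] w 0.6 turn [-0.383 -0.006  0.001]
(-27.5, -17.5, 43) shift/100: [-0.017 -0.049  0.012]
lid [-36.4  -5.1  72.5] 109 [-44.7 -24.8  62.2] [-24.1  12.2  79.6]
```

The force is 11 N with the pot apparently about 5 mm short of the stop. I'll back off and look.

Emit:
{"method": "jog_arm", "body": {
  "commands": [
    [-1,[0,0.1,-0.03],[0,0,0]],
    [-1,[0,0.3,-0.1],[0,0,0]],
    [-1,[0,0.4,-0.12],[0,0,0]],
    [-1,[0,0.4,-0.3],[0,0,0]],
    [-1,[0,0.2,-0.4],[0,0,0]],
    [-1,[0,0,0],[0,0,0]],
    [-1,[0,0,0],[0,0,0]]
  ]
}}

```text
t: 12.25
ee_pos: [598.8, -87.7, 90.7]
orientation: [-2.782, -0.57, 0.087]
ft_force: [0.3, 1.4, -0.4]
width: 0.4
grasp_force: 0.0
```

Run:
```python
from h import *
rep()
lid()
t=get_image("top");C,ok=cloud(t);P=toH(C)
hsv=cv2.cvtColor(t["image"],cv2.COLOR_BGR2HSV)
m=ok&(P[...,2]>66)&(abs(P[...,1]+5)<30)&(abs(P[...,0]+27)<26)&(P[...,2]<90)&(hsv[...,2]>110)
print("lid",P[m].mean(0),m.sum(),P[m].min(0),P[m].max(0))
m=ok&(P[...,2]>72)&(abs(P[...,1])<25)&(P[...,0]>0)&(P[...,0]<40)&(hsv[...,2]<100)
print("thumb",P[m].mean(0),m.sum(),P[m].min(0),P[m].max(0))
m=ok&(P[...,2]>50)&(P[...,2]<60)&(abs(P[...,1])<30)&(P[...,0]>-75)&(P[...,0]<-48)&(hsv[...,2]<100)
print("fixed",P[m].mean(0),m.sum(),P[m].min(0),P[m].max(0))
a=cv2.resize(t["image"][235:325,260:360],None,fx=6,fy=6,interpolation=cv2.INTER_CUBIC)
b=get_image("scene")["image"]
b=cv2.resize(b[225:315,235:345],None,fx=5,fy=5,interpolation=cv2.INTER_CUBIC)
cv2.imwrite("pics/t4.png",a);cv2.imwrite("pics/s4.png",b)
```

```text
t 12.25 H [ -27.9 -182.3   90.7] f [ 0.3  1.4 -0.4] w 0.4 turn [-0.39  -0.001 -0.001]
lid [-29.2  -8.5  72. ] 203 [-46.5 -21.2  62.1] [-6.9 14.  79.3]
lid [-27.78356894   2.22285178  75.47993031] 295 [-45.80996812 -16.7012852   66.41588707] [-8.77464277 23.31537242 84.41520171]
thumb [15.95126053  1.85407116 80.99522869] 60 [ 13.16035611 -13.96734876  72.12857985] [20.63534528 17.75048044 87.6289887 ]
fixed [-59.84487049   2.26737635  53.81877951] 81 [-66.71683279 -14.38159256  50.06222424] [-51.70540862  16.86608556  58.43320836]
```

View pics/t4.png

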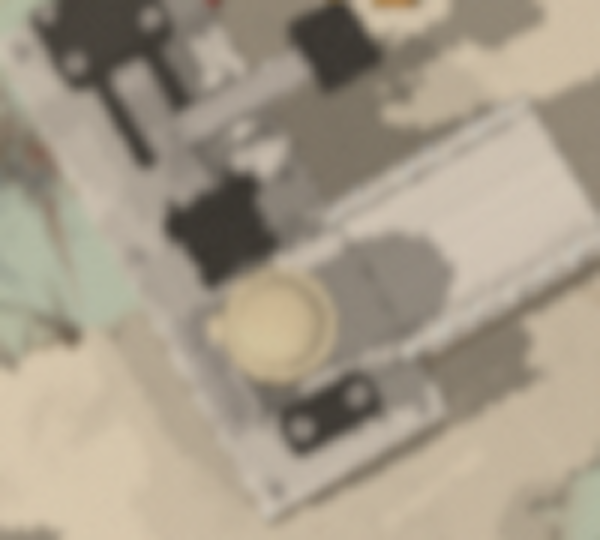

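The pot is against the side stop: its lid at t4 (272,325) lines up with the jaws (lid y 2.2, fixed jaw 2.3, thumb plate 1.9). The jaw is still hooked open and the lip points towards the stop. Next is the pedal.

Emit:
{"method": "jog_arm", "body": {
  "commands": [
    [-1,[0,0,-0.35],[0,0,0]],
    [-1,[0,0,-0.35],[-0.13,0,0]],
    [-1,[0.1,0,0],[-0.13,0,0]],
    [-1,[0.1,0,0],[-0.13,0,0]],
    [-1,[0.25,-0.25,0],[0,0,0]],
    [-1,[0.25,-0.35,0],[0,0,0]],
    [-1,[0.05,-0.35,0],[0,0,0]],
    [-1,[0,-0.35,0],[0,0,0]],
    [-1,[0,0,0.2],[0,0,0]],
    [-1,[0,0,0],[0,0,0]]
  ]
}}

```text
t: 13.4
ee_pos: [621.5, 44.6, 134.3]
orientation: [-3.075, -0.637, 0.01]
ft_force: [0.5, 0.5, -0.5]
width: 0.5
grasp_force: 0.0
```

Run:
```python
from h import *
rep((47,-63,72))
t=dict(np.load("top0.npz"));C,ok=cloud(t);P=toH(C)
hsv=cv2.cvtColor(t["image"],cv2.COLOR_BGR2HSV)
m=ok&(P[...,2]>50)&(P[...,2]<70)&(abs(P[...,1]+64)<22)&(abs(P[...,0]-47)<22)&(hsv[...,2]<100)
print("pedal",P[m].mean(0),m.sum(),P[m].min(0),P[m].max(0))
```

```text
t 13.4 H [ 45.1 -69.7 134.3] f [ 0.5  0.5 -0.5] w 0.5 turn [-0.003  0.007  0.005]
(47, -63, 72) shift/100: [ 0.023 -0.066  0.623]
pedal [ 44.499294   -61.4242177   59.71095897] 118 [ 32.23302957 -72.2106223   53.93263346] [ 57.37784897 -51.2610422   64.77921687]
```

Emit:
{"method": "jog_arm", "body": {
  "commands": [
    [-1,[0,-0.065,0],[0,0,0]],
    [-1,[0,0,0.3],[0,0,0]],
    [-1,[0,0,0.25],[0,0,0]],
    [-1,[0,0,0.1],[0,0,0]],
    [-1,[0,0,0.05],[0,0,0]],
    [-1,[0,0,0.03],[0,0,0]],
    [-1,[0,0,0],[0,0,0]],
    [-1,[0,0,0],[0,0,0]]
  ]
}}

```text
t: 14.2
ee_pos: [622.9, 48.5, 65.2]
orientation: [3.077, 0.632, 0.002]
ft_force: [0.2, -1.1, 0.2]
width: 0.6
grasp_force: 0.0
```

```bash
python3 -c "
from h import *
rep((45.5,-63,52))"
```

```text
t 14.2 H [ 47.9 -66.7  65.2] f [ 0.2 -1.1  0.2] w 0.6 turn [ 0.001 -0.002  0.   ]
(45.5, -63, 52) shift/100: [-0.024 -0.037  0.132]
```

Emit:
{"method": "jog_arm", "body": {
  "commands": [
    [-1,[-0.02,-0.03,0],[0,0,0]],
    [-1,[0,0,0.03],[0,0,0]],
    [-1,[0,0,0.03],[0,0,0]],
    [-1,[0,0,0.03],[0,0,0]],
    [-1,[0,0,0.02],[0,0,0]],
    [-1,[0,0,0.02],[0,0,0]],
    [-1,[0,0,0],[0,0,0]],
    [-1,[0,0,0],[0,0,0]]
  ]
}}

```text
t: 15.0
ee_pos: [619.3, 50.5, 51.1]
orientation: [3.077, 0.632, 0.0]
ft_force: [0.7, -0.9, 0.8]
width: 0.5
grasp_force: 1.1
```

```bash
cat >> h.py <<'E'
def top():
    t=get_image("top");C,ok=cloud(t);P=toH(C)
    hsv=cv2.cvtColor(t["image"],cv2.COLOR_BGR2HSV)
    for n,m in(("lid",(P[...,2]>66)&(abs(P[...,1]+5)<30)&(abs(P[...,0]+27)<26)&(hsv[...,2]>110)),("thumb",(P[...,2]>72)&(abs(P[...,1])<20)&(abs(P[...,0]-7)<24)&(P[...,2]<95)&(hsv[...,2]<100))):
        m=m&ok;print(n,P[m].mean(0).round(1) if m.any() else 0,m.sum())
    return t
E
python3 -c "
from h import *
rep((45.5,-63,50));top()"
```

```text
t 15.0 H [ 45.3 -63.4  51.1] f [ 0.7 -0.9  0.8] w 0.5 turn [ 0. -0.  0.]
(45.5, -63, 50) shift/100: [ 0.002 -0.004  0.011]
lid [-27.6  -4.7 514.9] 1504
thumb 0 0
```

Emit:
{"method": "jog_arm", "body": {
  "commands": [
    [-1,[0,0,0.02],[0,0,0]],
    [-1,[0,0,0],[0,0,0]],
    [-1,[0,0,0],[0,0,0]]
  ]
}}

```text
t: 15.35
ee_pos: [619.2, 50.6, 49.2]
orientation: [-3.077, -0.632, -0.0]
ft_force: [0.7, 0.4, 3.3]
width: 0.5
grasp_force: 1.0
```

```bash
python3 -c "
from h import *
rep((45.5,-63,50));t=lid()
cv2.imwrite('pics/s5.png',cv2.resize(t['image'][225:315,235:345],None,fx=5,fy=5,interpolation=cv2.INTER_CUBIC))"
```

```text
t 15.35 H [ 45.3 -63.3  49.2] f [0.7 0.4 3.3] w 0.5 turn [-0. -0.  0.]
(45.5, -63, 50) shift/100: [ 0.002 -0.003 -0.008]
lid [-35.9  -9.3  71.8] 204 [-50.8 -22.3  62.1] [-16.4  12.7  79.1]
```

View pics/s5.png

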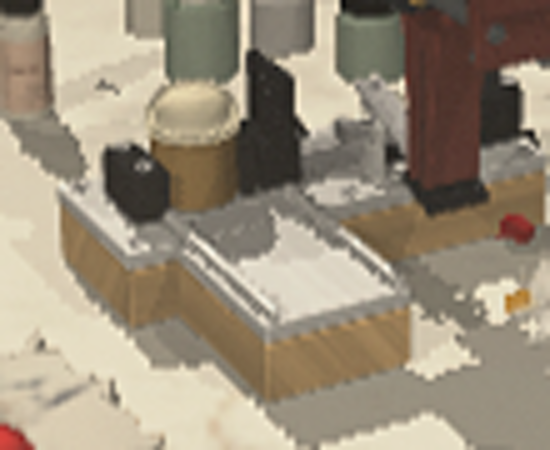

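The jaw has sprung shut on the pot (s5 (195,150)): the pot moved about 7 mm towards the fixed jaw, with the jaw right behind it. I'll lift off and move away.

Emit:
{"method": "jog_arm", "body": {
  "commands": [
    [-1,[0,0,-0.05],[0,0,0]],
    [-1,[0,0,-0.1],[0,0,0]],
    [-1,[0,0,-0.4],[0,0,0]],
    [-1,[0,0,-0.4],[0,0,0]],
    [-1,[0,0,-0.4],[0,0,0]],
    [-1,[0,0.4,0],[0,0,0]],
    [-1,[0,0.4,0],[0,0,0]],
    [-1,[0,0.4,0],[0,0,0]],
    [-1,[0,0.4,0],[0,0,0]],
    [-1,[0,0,0],[0,0,0]]
  ]
}}

```text
t: 16.4
ee_pos: [683.4, -100.8, 184.9]
orientation: [3.077, 0.626, 0.002]
ft_force: [0.3, -0.6, -0.9]
width: 0.5
grasp_force: 0.0
```

```bash
python3 -c "
from h import *
rep();t=top()
cv2.imwrite('pics/t6.png',cv2.resize(t['image'][215:335,220:420],None,fx=4,fy=4,interpolation=cv2.INTER_CUBIC))"
```

```text
t 16.4 H [  44.7 -227.7  184.9] f [ 0.3 -0.6 -0.9] w 0.5 turn [ 0.002 -0.001 -0.005]
lid [-34.4   1.7  75.6] 294
thumb [-0.3  1.5 80.5] 61
```

View pics/t6.png

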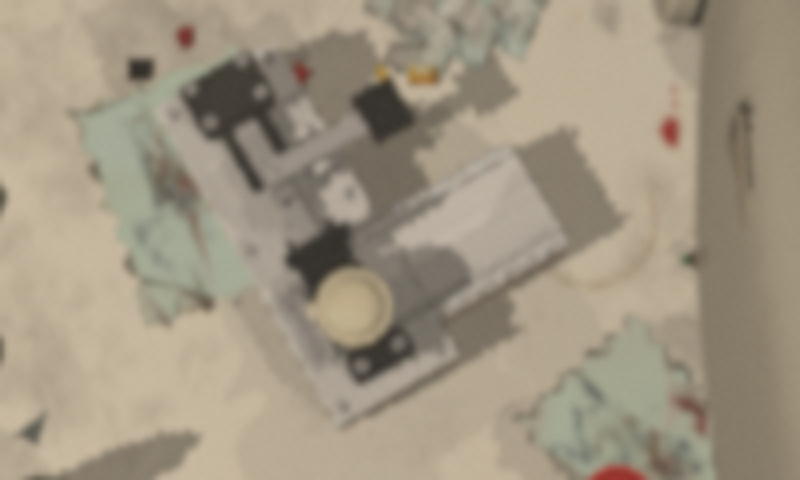

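The pot is clamped upright between the jaws at t6 (350,307). The thumb plate moved back 16.3 mm from the hooked position, so the jaw is at about 0.013, and the arm is clear.

```bash
python3 -c "
from h import *
print(close_job())"
```

```text
the job is handed in; nothing more can be done
None
```

The paint pot is loaded: pushed to the side stop and gripped upright with the jaw sprung shut on it (about 13 mm of jaw travel). The arm is clear, none of the bystanders were touched as far as I could see, and the job was handed in at about 16 s; no verdict was returned.

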